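Raise the tissue cassette with the cam lever and keep it raised

ROBOT

A 7-joint arm with a two-finger parallel gripper is mounted at the origin on a cart in front of the work surface, level with it; the furniture and walls round the work are solid. World frame = base frame: x ahead of the robot, y to its left, z up, the work surface at z = 0. Lengths are in m, angles in rad, forces in N, time in s.
With the tool pointing down it reaches from about 0.4 to 0.85 m from the base axis. Payload 10.4 kg.
Tool frame: the origin (TCP) lies between the finger pads; the fingertips stand tcp_to_tips ahead of it and the grasp point (between the pads) lies 8 mm behind it (tcp_to_tips is the distance from the TCP to the fingertips, in m); z points along the fingers, y is the line along which they close (so a half turn about z gives the same grasp; the last joint's range is limited). The gripper opens to 85 mm and grips with 20 to 120 N. Pads are 22 mm wide; open, the fingers measure 114 mm over their backs; the gripper's body (76 mm by 85 mm) begins 54 mm behind the grasp point. The pads swing forward as they close: fully open they stand 13 mm farther back than shut.
Start: joints at [1.213, 0.332, -0.065, 1.46, 0.022, 1.35, -0.088], TCP at [0.205, -0.59, 0.219] pointing down, gripper open.
Joint ranges: [-2.6, 2.6], [-0.5, 2.12], [-1.47, 1.34], [0.16, 2.42], [-1.27, 4.41], [0.06, 2.06], [-2.6, 2.6]. Speed limits (rad/s): [2.22, 2.22, 2.79, 2.79, 3.14, 3.14, 3.14].

INTERFACE

Orientations are given as a unit quaternion [x, y, z, w].
In Python, from workcell import * gives the robot as it stands.
- The arm moves only by the tool apply_moves, never from a script. Its argument "rows" is a list of rows, each an object of numbers: "x", "y", "z": the shift along the tool's x, y, z in mm; "ax", "ay", "az": the turn, a rotation vector about the tool's x, y, z in degrees; "gripper": the closure, from 0 (fully open) to 1 (shut). A call has 1 to 5 rows; each row shifts and turns the commanded pose from where the row before left it, along the tool's axes as they then stand; what a row does not reach is not made up. A row lasts 1/12 s, in which the tool goes at most 41.7 mm and 7.16 degrees, less where a joint would pass 70% of its speed; a pose out of reach is approached as far as the arm can. A call with a gripper value outside its range is refused whole. The fingers move at their own pace and stop on an object; "newtons" is the grip in N (left out, the last holds). Time passes only in rows, so rows that do not move let the fingers close. It gives the time, the measured TCP pose, the force, the opening and the grip force at its end, in the units of the state.
- get_obs(): the state, without advancing time (a new reading comes with each control period).
- camera(name): name is "side" or "top" or "wrist"; returns a dict with "color" (384x512x3 uint8, red, green, blue), "fov_y" (degrees; the focal length in pixels is half the picture's height over the tangent of half this angle, whatever the lens; pixels are square), "cx", "cy" (the principal point, pixels), "rvec" (rotation vector, rad) and "tvec" (3), from world to camera coordinates, as OpenCV has them. Camera axes: x right, y down, z forward; pixel columns grow to the right and rows downward; lengths in m; the calibration is good to about 2 mm. A picture is of the moment at which its call begins. There is no depth.
- hand_in(): hands the job in; it is judged then, once.
The state is a dict: "clock": time; "joint_pos": joint angles; "joint_velocities": joint speeds; "tau": joint torques, N m; "position": TCP position; "ee_rot": TCP orientation; "ft_force": force on the tool from outside, world axes, zero at the start; "torque": the same for the moment, N m; "grip_width": opening from 0.0 (shut) to 1.0 (fully open); "grasp_force": force on a finger pad.
Only numpy, scipy, OpenCV 4.12 (cv2) and the standard library are available. Lean on these libraries where they do the work, as an engineer would, in place of code of your own. Each camera call takes 0.05 s, during which the arm holds its last target. There are 200 camera calls.

TASK

Pull the cassette tray out of the little white cabinet to its stop, with the red lever still down. Then take the lever by its black grip, swing it up to the point where its cam lifts the beige cassette highest (lever straight up), and finish while holding it there, so that a colleague can pick the cassette off. The lever springs back if let go; do not disturb the jars and cups round about.

Things in the scene. Friction and masses are not known exactly. Their poses are not given: they have to be found in the camera images.
- station: cassette dispenser fixed to the bench: dark base plate 300 x 100 mm, at the back a white cabinet (160 deep, 92 wide, top 106 mm above the bench), in front of it two low aluminium cheeks that carry tray rails and the lever's shaft. Origin on the bench under the middle line; x points from the open front into the cabinet (away from the robot, give or take the yaw), z up, y to the left. The cabinet's front face is at its x = +30 mm.
- tray (a joint): how far the tray is out of the cabinet, m: 0 shut (at the start), 0.10 at its stop; it slides along the station's -x with about 2 N of friction and stays where it is left. Grey tray 62 mm wide with three pockets, one behind the other, a cassette in each; only the front pocket has a window below, which stands over the lifter when the tray is at its stop.
- tray_handle (a point): middle of the tray's handle, a round steel bar 10 mm thick and 54 mm long along the station's y, 106 mm above the bench, joined at both its ends to the tray's front edge by bars, with 30 mm clear between bar and front edge; shut, it is 65 mm in front of the cabinet's face, 35 mm in front of the station's origin; free below it for 25 mm, and for 40 mm of its length between the end bars
- lever (a joint): angle of the red lever, rad: 0 at rest (the lever points to the station's front, -x, 10 degrees above level), grows as it swings up and over towards the cabinet; 1.40 = straight up = highest lift of the eccentric cam on its shaft (the lift falls again beyond), 2.5 at its far stop. A spring always pulls it back to 0: about 1.5 N at the grip at rest, 4 N upright.
- lever_hinge (a point): point on the lever's axis (which runs along the station's y, 36 mm above the bench), in the plane of the middle of the black grip; fixed to the station
- grip_mid (a point): middle of the lever's black grip: a round peg 12 mm thick, with 50 mm of its length free, that sticks out sideways (along the station's -y) from the lever's end, 70 mm from the lever's axis; 48 mm above the bench at rest, 106 mm with the lever upright
- lever_grip: the black grip itself, origin at the middle of its length; it goes with the lever and revolves freely on its pin, so it can be held without turning the hand
- lifter_top (a point): middle of the top of the small steel lifting plate (20 x 28 mm) between the tray rails, 45 mm in front of the station's origin; the cam raises it straight up by 13 mm, from 75 to 88 mm above the bench, of which the last 10 mm lift the cassette
- cassette_centre (a point): centre of the beige tissue cassette (28 x 40 x 7 mm, loose, 15 g) in the tray's front pocket; its centre is 82 mm above the bench in the pocket, about 91 mm at the highest lift
- jar_a: bystander, loose red-lidded jar 66 x 66 x 84 mm, origin under its centre
- cup_a: bystander, loose white-lidded cup 72 x 72 x 82 mm, origin under its centre
- cup_d: bystander, loose white-lidded cup 72 x 72 x 82 mm, origin under its centre
- jar_j: bystander, loose red-lidded jar 66 x 66 x 84 mm, origin under its centre
- jar_l: bystander, loose red-lidded jar 66 x 66 x 84 mm, origin under its centre

How it is judged:
On the way:
1. the tray is out at its stop (97 of 100 mm) while the lever is still down (below 0.25 rad) (value of joint tray above 0.097 m and value of joint lever below 0.25 rad), for 0.2 s.
At the end, for the whole second after the job is handed in: Tray at its stop (at least 96 of 100 mm out), lever upright within 0.15 rad (9 degrees) and still, held by the fingers at its black grip (over 1 N), and the beige cassette lying level on the raised lifting plate, its centre above 89.5 mm and within 8 mm of the plate's middle (value of joint tray above 0.096 m and value of joint lever between 1.25 and 1.55 rad and velocity of joint lever between -0.1 and 0.1 rad/s and contact force between the fingers and lever_grip above 1 N and height (world z) of cassette_centre above 0.0895 m and angle between cassette_centre's own z axis and vertical below 0.15 rad and horizontal distance between cassette_centre and lifter_top below 0.008 m); the arm keeps its last pose, push and grip.
It fails at once if the lever is raised (over 0.35 rad) while the tray is not out (value of joint lever above 0.35 rad and value of joint tray below 0.09 m).
It fails at once if a bystander jar or cup is moved more than 20 mm (distance of any of jar_a, cup_a, cup_d, jar_j, jar_l from where it was at the start of the episode above 0.02 m).
It also fails if it takes over 48 s, if anything falls off the work surface, if the arm or the gripper's body presses on something with over 40 N, if the wrist force passes 120 N, or if a joint passes its speed limit or range.

## Working session

There is one attempt and no reset: what is moved stays moved. The work goes in short steps, Python scripts to look and compute and a tool call to move; the robot and the scene stay as the last step left them, time stands still between calls to the robot, and variables do not carry over. Pictures are saved under pics/ and viewed, at most 10 in all, crops included, and the job is handed in when it is done.

Besides the shell and the picture viewer there is one more tool, called after ">>>" in YAML: its name, and indented under it one key for each argument. apply_moves: Moves the arm, as the interface text tells. Its arguments: {"type":"object","properties":{"rows":{"type":"array","items":{"type":"object","properties":{"x":{"type":"number"},"y":{"type":"number"},"z":{"type":"number"},"ax":{"type":"number"},"ay":{"type":"number"},"az":{"type":"number"},"gripper":{"type":"number"}}}},"newtons":{"type":"number"}},"required":["rows"]}

```bash
mkdir -p pics; ls
python3 - <<'E'
from workcell import *
import cv2,numpy as np
o=get_obs(); print({k:np.round(v,3).tolist() for k,v in o.items()})
ims=[]
for n in("side","top"):
    c=camera(n); print(n,c["fov_y"],c["cx"],c["cy"],c["rvec"],c["tvec"])
    R=cv2.Rodrigues(np.array(c["rvec"],float))[0]; print(-R.T@np.array(c["tvec"]))
    cv2.imwrite(f"pics/{n}0.png",cv2.resize(c["color"][:,:,::-1],(800,600),interpolation=cv2.INTER_CUBIC))
E
```

```text
pics
{'clock': 0.0, 'joint_pos': [1.213, 0.333, -0.065, 1.461, 0.022, 1.35, -0.088], 'joint_velocities': [-0.0, 0.0, -0.002, 0.002, 0.001, 0.0, -0.0], 'tau': [-0.001, -62.546, 0.049, -39.161, 0.016, 0.01, -0.0], 'position': [0.205, -0.59, 0.218], 'ee_rot': [0.986, 0.167, -0.0, -0.001], 'ft_force': [-0.622, 0.329, 0.166], 'torque': [0.041, 0.054, -0.034], 'grasp_force': 0.0, 'grip_width': 0.997}
side 56.15564534572199 253.11574323912737 188.25400194422957 [ 0.68900346 -2.56355404  1.24850191] [0.47487829 0.20981277 1.08480167]
[0.06913791 0.8684768  0.82903163]
top 43.35356561872526 257.86911079995696 192.8319939182911 [ 1.7329472  -2.28158765  0.46118131] [0.22151466 0.51055401 1.63199777]
[-0.09709549  0.25787842  1.7021228 ]
```

View pics/side0.png

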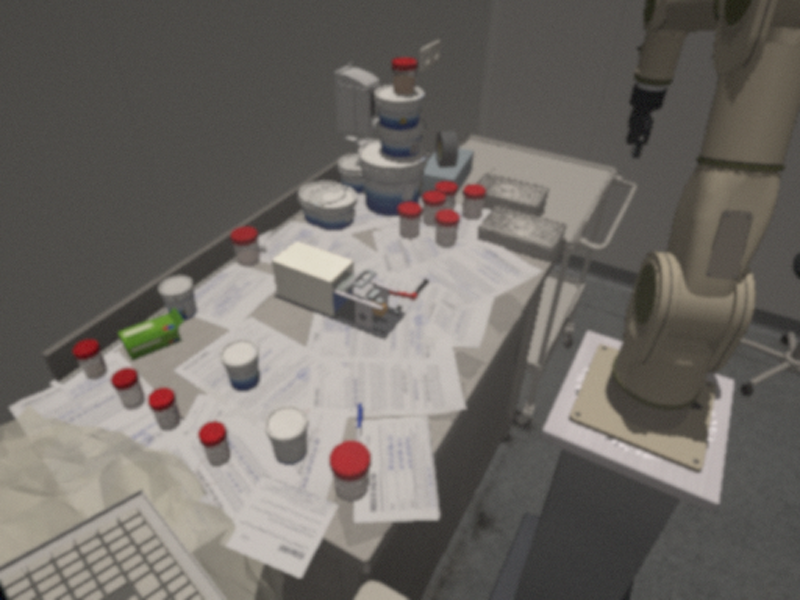

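View pics/top0.png

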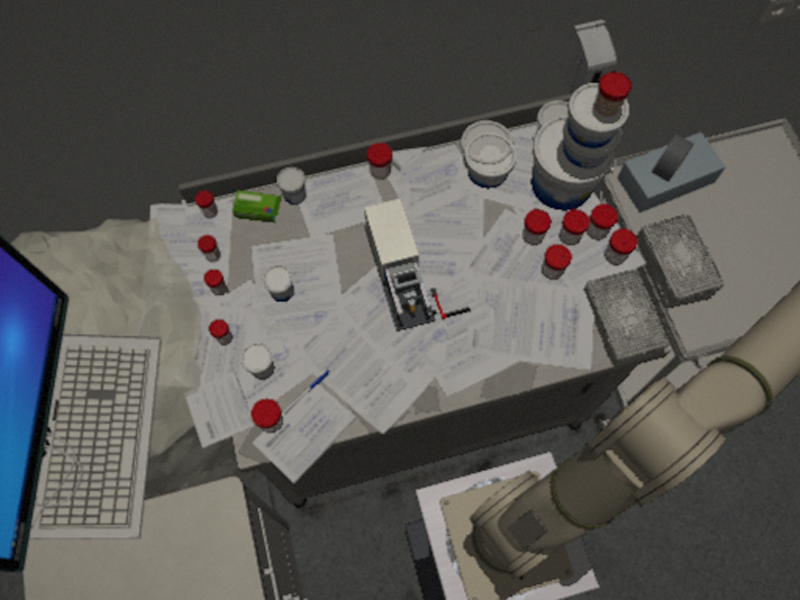

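The top view shows the cabinet roof at about (392,230), the tray handle near (403,277) and the black grip at about (457,311). The jars are all well clear. I'll enlarge this area next.

```bash
cat > h.py <<'E'
from workcell import *
import cv2,numpy as np
from scipy.optimize import least_squares
from scipy.spatial.transform import Rotation as Ro
def cam(n):
    c=camera(n); f=192/np.tan(np.radians(c["fov_y"])/2)
    K=np.array([[f,0,c["cx"]],[0,f,c["cy"]],[0,0,1]]); return c["color"][:,:,::-1].copy(),K,np.array(c["rvec"],float),np.array(c["tvec"],float)
def proj(C,P): return cv2.projectPoints(np.array(P,float).reshape(-1,1,3),C[2],C[3],C[1],None)[0][:,0]
def onz(C,uv,z):
    R=cv2.Rodrigues(C[2])[0]; o=-R.T@C[3]; d=R.T@np.linalg.inv(C[1])@np.array([*uv,1.]); return o+d*(z-o[2])/d[2]
def crop(im,x,y,w,h,s): return cv2.resize(im[y:y+h,x:x+w],None,fx=s,fy=s,interpolation=cv2.INTER_CUBIC)
E
python3 - <<'E'
from h import *
C=cam("top");cv2.imwrite("pics/t1.png",crop(C[0],225,125,85,90,6.6))
C=cam("side");cv2.imwrite("pics/s1.png",crop(C[0],165,145,120,80,6.6))
E
```

```text
(no output)
```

View pics/t1.png

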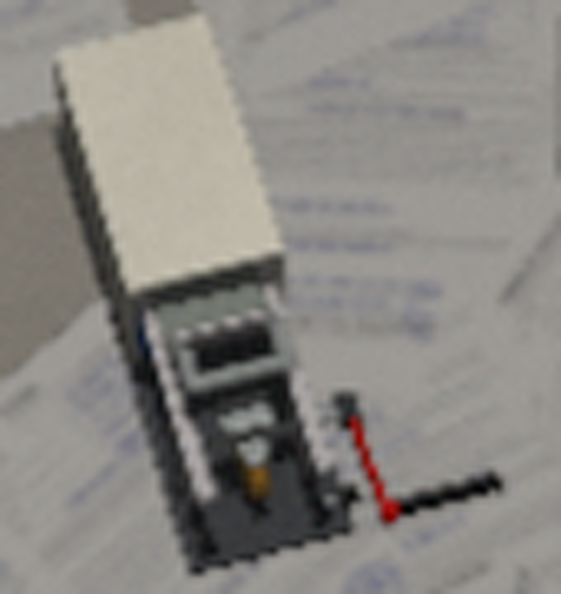

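View pics/s1.png

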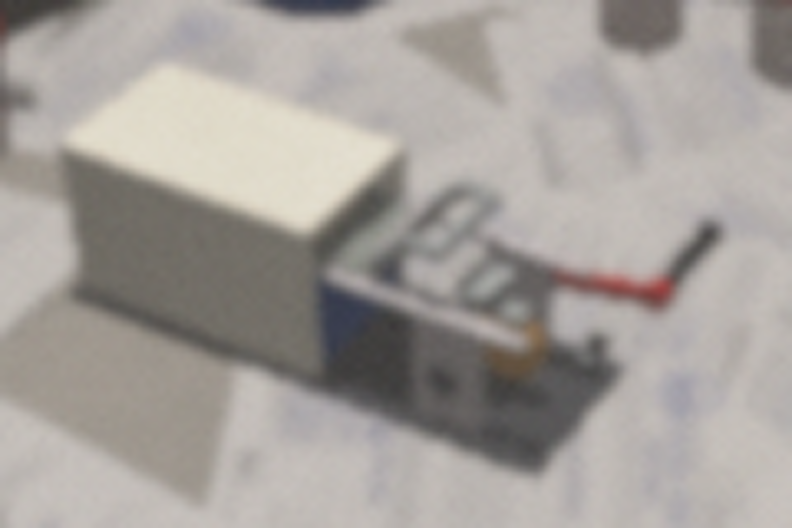

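The top crop shows the roof corners at (57,58), (205,15), (283,252) and (130,293), the handle bar near (238,376) and the grip from (395,508) to (500,482). The side crop shows the roof corners at (65,145), (160,62), (403,152) and (312,238), and the grip from (672,285) to (715,228).

```bash
cat >> h.py <<'E'
def st(p,P):
    c,s=np.cos(p[2]),np.sin(p[2]); P=np.atleast_2d(np.array(P,float))
    return np.c_[p[0]+c*P[:,0]-s*P[:,1],p[1]+s*P[:,0]+c*P[:,1],P[:,2]]
E
python3 - <<'E'
from h import *
T=cam("top");S=cam("side")
tp=lambda a:np.array(a)/6.6+[225-.42,125-.42]
sp=lambda a:np.array(a)/6.6+[165-.42,145-.42]
roof=[[.19,.046,.106],[.19,-.046,.106],[.03,-.046,.106],[.03,.046,.106]]
ut=tp([(57,58),(205,15),(283,252),(130,293)]); us=sp([(65,145),(160,62),(403,152),(312,238)])
f=lambda p:np.r_[(proj(T,st(p,roof))-ut).ravel(),(proj(S,st(p,roof))-us).ravel()]
r=least_squares(f,[.5,0,0.2]); p=r.x;print(p,np.degrees(p[2]));print(np.round(r.fun.reshape(-1,2),1).tolist())
h=onz(T,tp((238,376)),.106);hs=st(p,[-.035,0,.106]);print("handle",h,hs, proj(T,hs),tp((238,376)),(proj(S,hs)-[164.58,144.58])*6.6)
ga,gb=[onz(T,tp(a),.048) for a in((400,507),(498,482))];print("grip top",ga,gb)
ha,hb=[onz(S,sp(a),.048) for a in((672,285),(715,228))];print("grip side",ha,hb)
c,s=np.cos(p[2]),np.sin(p[2])
for g in(ga,gb,ha,hb): d=g-[p[0],p[1],0];print("st",c*d[0]+s*d[1],-s*d[0]+c*d[1])
E
```

```text
[0.62186941 0.05432717 0.01341493] 0.7686190277396465
[[-0.5, -0.1], [0.4, 0.4], [0.7, 0.8], [-0.1, 0.9], [-1.4, -0.3], [0.2, -0.1], [0.4, -1.1], [-0.6, -0.5]]
handle [0.59007632 0.05517301 0.106     ] [[0.58687256 0.05385766 0.106     ]] [[261.23007214 182.23907389]] [260.64060606 181.54969697] [[465.8472908  226.37093887]]
grip top [ 0.51354319 -0.01769974  0.048     ] [ 0.51325814 -0.07500256  0.048     ]
grip side [ 0.50703948 -0.02361802  0.048     ] [ 0.51046205 -0.08041282  0.048     ]
st -0.10928268083289819 -0.07056728076676971
st -0.11033639863914303 -0.12786112962301863
st -0.11586520388927835 -0.07639778649776649
st -0.11320481206077189 -0.13323339480901136
```

```bash
cat >> h.py <<'E'
P=np.array([.622,.0545,.0134])
def plan(target,yaw,n):
    o=get_obs(); p=np.array(o["position"]); R=Ro.from_quat(o["ee_rot"])
    G=Ro.from_euler("z",yaw)*Ro.from_euler("x",np.pi); rv=(R.inv()*G).as_rotvec()/n; d=(np.array(target)-p)/n
    print("t",o["clock"],"pos",p,"total tool shift",R.inv().apply(d*n)*1000,"turn",np.degrees(rv*n))
    for i in range(n):
        print(np.round(R.inv().apply(d)*1000,1),np.round(np.degrees(rv),2)); R=R*Ro.from_rotvec(rv)
E
python3 - <<'E'
import workcell; print([ (k,v) for k,v in vars(workcell).items() if isinstance(v,(int,float))])
from h import *
print(get_obs().get("tcp_to_tips"), globals().get("tcp_to_tips"))
T=cam("top")
for n,uv,z in[("stack",(568,140),.15),("jar",(557,262),.08),("jar",(537,222),.08),("box",(625,315),.05),("stacktop",(615,87),.3)]: print(n,onz(T,np.array(uv)*.64,z))
plan(st(P,[-.035,0,.24])[0],np.pi/2+P[2],20)
E
```

```text
[('tcp_to_tips', 0.011)]
None 0.011
stack [ 0.83708231 -0.42344851  0.15      ]
jar [ 0.56001704 -0.30744074  0.08      ]
jar [ 0.67510946 -0.29774801  0.08      ]
box [ 0.39860064 -0.42456302  0.05      ]
stacktop [ 0.85403986 -0.5119664   0.3       ]
t 0.35 pos [ 0.20532214 -0.5902391   0.2190685 ] total tool shift [ 572.17324632 -483.10057956  -20.83515642] turn [-1.23817459e-02 -6.94798905e-03 -7.15862301e+01]
[ 28.6 -24.2  -1. ] [-0.   -0.   -3.58]
[ 30.1 -22.3  -1. ] [-0.   -0.   -3.58]
[ 31.4 -20.4  -1. ] [-0.   -0.   -3.58]
[ 32.6 -18.4  -1. ] [-0.   -0.   -3.58]
[ 33.7 -16.3  -1. ] [-0.   -0.   -3.58]
[ 34.6 -14.2  -1. ] [-0.   -0.   -3.58]
[ 35.5 -12.   -1. ] [-0.   -0.   -3.58]
[36.1 -9.8 -1. ] [-0.   -0.   -3.58]
[36.7 -7.5 -1. ] [-0.   -0.   -3.58]
[37.1 -5.2 -1. ] [-0.   -0.   -3.58]
[37.3 -2.9 -1. ] [-0.   -0.   -3.58]
[37.4 -0.5 -1. ] [-0.   -0.   -3.58]
[37.4  1.8 -1. ] [-0.   -0.   -3.58]
[37.2  4.1 -1. ] [-0.   -0.   -3.58]
[36.9  6.5 -1. ] [-0.   -0.   -3.58]
[36.4  8.7 -1. ] [-0.   -0.   -3.58]
[35.8 11.  -1. ] [-0.   -0.   -3.58]
[35.  13.2 -1. ] [-0.   -0.   -3.58]
[34.1 15.4 -1. ] [-0.   -0.   -3.58]
[33.1 17.5 -1. ] [-0.   -0.   -3.58]
```

>>> apply_moves:
  rows:
    - {"x":28.6,"y":-24.2,"z":-4,"az":-3.6}
    - {"x":30,"y":-22.3,"z":-4,"az":-3.6}
    - {"x":31.4,"y":-20.4,"z":-4,"az":-3.6}
    - {"x":32.6,"y":-18.4,"z":-4,"az":-3.6}
    - {"x":33.7,"y":-16.3,"z":-4,"az":-3.6}
  newtons: 40

```text
invalid input at $.rows[0]: expected keys x, y, z, ax, ay, az, gripper
```

>>> apply_moves:
  rows:
    - {"x":34.6,"y":-14.2,"az":-3.6,"gripper":0.6}
    - {"x":35.5,"y":-12,"az":-3.6,"gripper":0.6}
    - {"x":36.1,"y":-9.8,"az":-3.6,"gripper":0.6}
    - {"x":36.7,"y":-7.5,"az":-3.6,"gripper":0.6}
    - {"x":37.1,"y":-5.2,"az":-3.6,"gripper":0.6}

```text
invalid input at $.rows[0]: expected keys x, y, z, ax, ay, az, gripper
```

>>> apply_moves:
  rows:
    - {"x":37.3,"y":-2.9,"az":-3.6}
    - {"x":37.4,"y":-0.5,"az":-3.6}
    - {"x":37.4,"y":1.8,"az":-3.6}
    - {"x":37.2,"y":4.1,"az":-3.6}
    - {"x":36.9,"y":6.5,"az":-3.6}

```text
invalid input at $.rows[0]: expected keys x, y, z, ax, ay, az, gripper
```

>>> apply_moves:
  rows:
    - {"x":36.4,"y":8.7,"az":-3.6}
    - {"x":35.8,"y":11,"az":-3.6}
    - {"x":35,"y":13.2,"az":-3.6}
    - {"x":34.1,"y":15.4,"az":-3.6}
    - {"x":33.1,"y":17.5,"az":-3.6}

```text
invalid input at $.rows[0]: expected keys x, y, z, ax, ay, az, gripper
```

Run:
```python
from h import *
o=get_obs();print(o["grip_width"],o["ft_force"])
plan(st(P,[-.035,0,.20])[0],np.pi/2+P[2],1)
C=cam("wrist"); cv2.imwrite("pics/w1.png",cv2.resize(C[0],(800,600),interpolation=cv2.INTER_CUBIC))
hs=st(P,[[-.035,-.027,.106],[-.035,.027,.106],[-.114,-.077,.048],[-.114,-.127,.048],[.03,-.046,.106],[.03,.046,.106]]);print(proj(C,hs)*800/512)
```

```text
1.0012141284653893 [ 0.23813702 -0.39837007 -0.56152247]
t 0.35 pos [ 0.20532214 -0.5902391   0.2190685 ] total tool shift [ 572.17429589 -483.0913593    19.16484251] turn [-1.23817459e-02 -6.94798905e-03 -7.15862301e+01]
[ 572.2 -483.1   19.2] [-1.000e-02 -1.000e-02 -7.159e+01]
[[-1360.84179229 -1822.24407473]
 [-1637.08412038 -1972.36240796]
 [ -605.06210028  -809.55030578]
 [ -475.7070915   -751.72451907]
 [-1442.10402756 -2363.02329424]
 [-2007.35112133 -2709.83418311]]
```

View pics/w1.png

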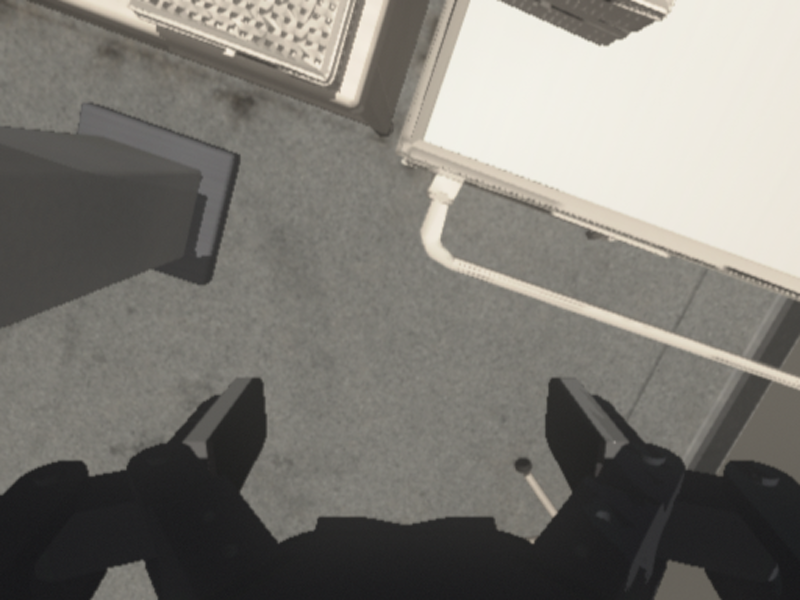

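The wrist view shows only the floor and the cart edge, with the fingers open. The arm hasn't moved because every row needs all seven keys.

>>> apply_moves:
  rows:
    - {"x":28.6,"y":-24.2,"z":-4,"ax":0,"ay":0,"az":-3.6,"gripper":0}
    - {"x":30,"y":-22.3,"z":-4,"ax":0,"ay":0,"az":-3.6,"gripper":0}
    - {"x":31.4,"y":-20.4,"z":-4,"ax":0,"ay":0,"az":-3.6,"gripper":0}
    - {"x":32.6,"y":-18.4,"z":-4,"ax":0,"ay":0,"az":-3.6,"gripper":0}
    - {"x":33.7,"y":-16.3,"z":-4,"ax":0,"ay":0,"az":-3.6,"gripper":0}
  newtons: 40

```text
clock: 0.82
position: [0.3012, -0.4276, 0.2395]
ee_rot: [0.947, 0.32, -0.0, 0.0]
ft_force: [-0.1, 0.5, 0.7]
grip_width: 0.998
grasp_force: 0.0
```

>>> apply_moves:
  rows:
    - {"x":34.6,"y":-14.2,"z":0,"ax":0,"ay":0,"az":-3.6,"gripper":0.6}
    - {"x":35.5,"y":-12,"z":0,"ax":0,"ay":0,"az":-3.6,"gripper":0.6}
    - {"x":36.1,"y":-9.8,"z":0,"ax":0,"ay":0,"az":-3.6,"gripper":0.6}
    - {"x":36.7,"y":-7.5,"z":0,"ax":0,"ay":0,"az":-3.6,"gripper":0.6}
    - {"x":37.1,"y":-5.2,"z":0,"ax":0,"ay":0,"az":-3.6,"gripper":0.6}

```text
clock: 1.23
position: [0.3962, -0.2662, 0.2395]
ee_rot: [0.886, 0.464, 0.0, 0.0]
ft_force: [1.6, 0.3, -0.6]
grip_width: 0.408
grasp_force: 0.0
```

>>> apply_moves:
  rows:
    - {"x":37.3,"y":-2.9,"z":0,"ax":0,"ay":0,"az":-3.6,"gripper":0.6}
    - {"x":37.4,"y":-0.5,"z":0,"ax":0,"ay":0,"az":-3.6,"gripper":0.6}
    - {"x":37.4,"y":1.8,"z":0,"ax":0,"ay":0,"az":-3.6,"gripper":0.6}
    - {"x":37.2,"y":4.1,"z":0,"ax":0,"ay":0,"az":-3.6,"gripper":0.6}
    - {"x":36.9,"y":6.5,"z":0,"ax":0,"ay":0,"az":-3.6,"gripper":0.6}

```text
clock: 1.65
position: [0.4909, -0.1047, 0.2396]
ee_rot: [0.802, 0.597, 0.0, 0.0]
ft_force: [1.7, -1.0, -0.5]
grip_width: 0.4
grasp_force: 0.0
```

>>> apply_moves:
  rows:
    - {"x":36.4,"y":8.7,"z":0,"ax":0,"ay":0,"az":-3.6,"gripper":0.6}
    - {"x":35.8,"y":11,"z":0,"ax":0,"ay":0,"az":-3.6,"gripper":0.6}
    - {"x":35,"y":13.2,"z":0,"ax":0,"ay":0,"az":-3.6,"gripper":0.6}
    - {"x":34.1,"y":15.4,"z":0,"ax":0,"ay":0,"az":-3.6,"gripper":0.6}
    - {"x":33.1,"y":17.5,"z":0,"ax":0,"ay":0,"az":-3.6,"gripper":0.6}

```text
clock: 2.07
position: [0.5854, 0.0566, 0.2394]
ee_rot: [0.699, 0.715, 0.0, 0.0]
ft_force: [-0.1, 0.1, 1.0]
grip_width: 0.401
grasp_force: 0.0
```

Run:
```python
from h import *
o=get_obs();print(o["grip_width"],o["ft_force"])
plan(st(P,[-.035,0,.20])[0],np.pi/2+P[2],1)
C=cam("wrist"); cv2.imwrite("pics/w2.png",cv2.resize(C[0],(800,600),interpolation=cv2.INTER_CUBIC))
hs=st(P,[[-.035,-.027,.106],[-.035,.027,.106],[-.114,-.077,.048],[-.114,-.127,.048],[.03,-.046,.106],[.03,.046,.106]]);print(proj(C,hs)*800/512)
```

```text
0.40087192912183783 [-0.07515363  0.13923693  0.9943581 ]
t 2.0667 pos [0.58535488 0.05663818 0.23936672] total tool shift [-2.63540917  1.56721809 39.36814662] turn [0.03029419 0.01280922 0.54728802]
[-2.6  1.6 39.4] [0.03 0.01 0.55]
[[406.33609977 331.28014249]
 [407.28095192 247.71901565]
 [305.30124811 365.79386296]
 [308.21179373 422.39356011]
 [505.52702038 359.71379065]
 [515.93337323 217.35241099]]
```

View pics/w2.png

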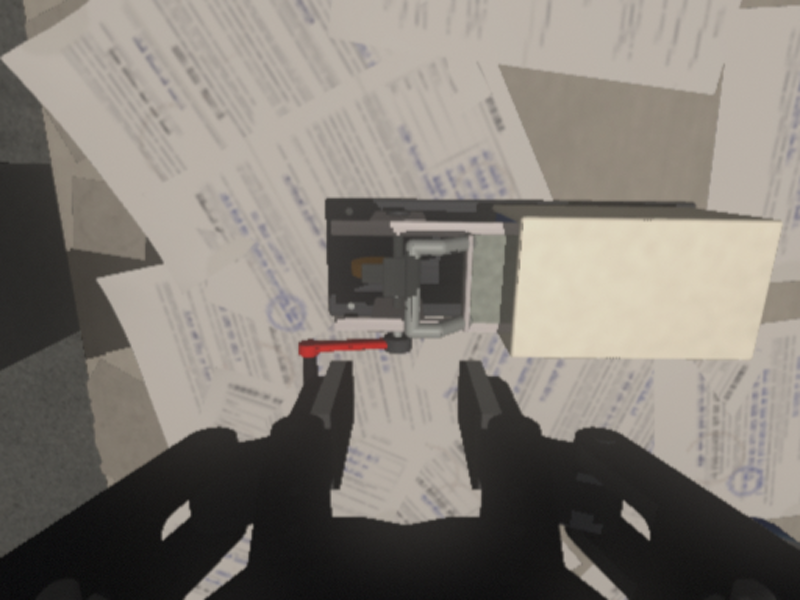

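The wrist view shows the handle bar at column 413, rows 238–335. The roof corners are at (513,357), (520,218), (780,218) and (753,358), and the grip is near column 311. That puts the station about 4 mm farther in x than my fit, so I'll refit with this view.

Run:
```python
from h import *
C=cam("wrist");T=cam("top");S=cam("side")
roof=[[.19,.046,.106],[.19,-.046,.106],[.03,-.046,.106],[.03,.046,.106]]
ut=np.array([(57,58),(205,15),(283,252),(130,293)])/6.6+[225-.42,125-.42]; us=np.array([(65,145),(160,62),(403,152),(312,238)])/6.6+[165-.42,145-.42]
k=.64
uw=np.array([(780,218),(753,358),(513,357),(520,218)])*k-.18
h=[[-.035,-.027,.106],[-.035,.027,.106]]
uh=np.array([(413,332),(413,243)])*k-.18
fw=lambda p:np.r_[(proj(C,st(p,roof))-uw).ravel(),(proj(C,st(p,h))-uh).ravel()]
f=lambda p:np.r_[fw(p),(proj(T,st(p,roof))-ut).ravel(),(proj(S,st(p,roof))-us).ravel()]
for g in(fw,f):
    r=least_squares(g,P);p=r.x;print(p);print(np.round(r.fun.reshape(-1,2),1).tolist())
print("grip",(proj(C,st(p,[[-.114,-.077,.048]]))+.18)/k, onz(C,np.array((311,365))*k-.18,.048)-st(p,[-.114,-.077,.048]))
```

```text
[0.6253328  0.0646076  0.03010104]
[[4.1, -0.6], [1.4, 1.2], [-2.1, 1.0], [-0.3, -1.6], [-1.9, -1.0], [-1.4, 2.3]]
[0.62497693 0.0639976  0.02552901]
[[3.6, 0.9], [0.5, 2.5], [-2.8, 1.7], [-0.5, -0.8], [-2.4, -0.6], [-1.7, 2.7], [-3.8, 0.0], [-2.9, 0.4], [-2.2, 0.6], [-3.0, 1.0], [-4.2, 1.2], [-2.6, 1.1], [-2.1, -0.0], [-3.0, 0.9]]
grip [[307.44640901 366.2358363 ]] [[ 2.81140092e-03  1.14785130e-03 -1.38777878e-17]]
```

>>> apply_moves:
  rows:
    - {"x":-1,"y":5,"z":35,"ax":0,"ay":0,"az":0.5,"gripper":0.7}
    - {"x":0,"y":0,"z":35,"ax":0,"ay":0,"az":0,"gripper":0.7}
    - {"x":0,"y":0,"z":20,"ax":0,"ay":0,"az":0,"gripper":0.7}
    - {"x":0,"y":0,"z":0,"ax":0,"ay":0,"az":0,"gripper":0.7}

```text
clock: 2.6
position: [0.5869, 0.0517, 0.1448]
ee_rot: [0.704, 0.71, -0.003, -0.002]
ft_force: [-0.3, -1.1, -0.4]
grip_width: 0.298
grasp_force: 0.0
```

Run:
```python
from h import *
C=cam("wrist"); cv2.imwrite("pics/w3.png",cv2.resize(C[0],(800,600),interpolation=cv2.INTER_CUBIC)); print(get_obs()["position"])
```

```text
[0.58827552 0.05238545 0.14771322]
```

View pics/w3.png

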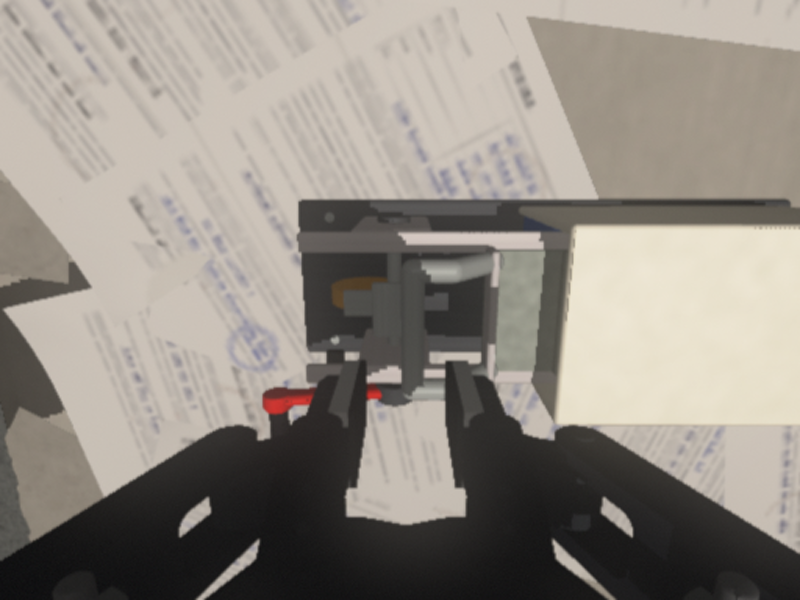

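The wrist view shows the bar at column 413 and the gap between the fingers centred at about 405. The bar runs between the fingers, so I'll go down with a small +x correction.

>>> apply_moves:
  rows:
    - {"x":0,"y":1,"z":12,"ax":0,"ay":0,"az":0,"gripper":0.7}
    - {"x":0,"y":0,"z":12,"ax":0,"ay":0,"az":0,"gripper":0.7}
    - {"x":0,"y":0,"z":12,"ax":0,"ay":0,"az":0,"gripper":0.7}
    - {"x":0,"y":0,"z":12,"ax":0,"ay":0,"az":0,"gripper":0.7}
    - {"x":0,"y":0,"z":0,"ax":0,"ay":0,"az":0,"gripper":0.7}

```text
clock: 3.07
position: [0.5893, 0.0539, 0.0985]
ee_rot: [0.703, 0.711, -0.001, -0.001]
ft_force: [0.1, -0.4, 0.4]
grip_width: 0.301
grasp_force: 0.0
```

>>> apply_moves:
  rows:
    - {"x":0,"y":0,"z":0,"ax":0,"ay":0,"az":0,"gripper":1}
    - {"x":0,"y":0,"z":0,"ax":0,"ay":0,"az":0,"gripper":1}
    - {"x":0,"y":0,"z":0,"ax":0,"ay":0,"az":0,"gripper":1}
    - {"x":0,"y":0,"z":0,"ax":0,"ay":0,"az":0,"gripper":1}
    - {"x":0,"y":0,"z":0,"ax":0,"ay":0,"az":0,"gripper":1}

```text
clock: 3.48
position: [0.5909, 0.0543, 0.1017]
ee_rot: [0.703, 0.711, 0.0, 0.0]
ft_force: [-0.5, -0.5, -0.0]
grip_width: 0.001
grasp_force: 0.0
```

The gripper closed on nothing, so I'll look.

Run:
```python
from h import *
C=cam("wrist"); a=cv2.resize(C[0],(400,300),interpolation=cv2.INTER_AREA)
S=cam("side");T=cam("top")
b=crop(S[0],165,145,120,80,4);c=crop(T[0],225,125,100,75,4)
o=np.zeros((600,800,3),np.uint8);o[:300,:400]=crop(C[0],128,96,256,192,1.5625)[:300];o[:300,400:]=c[:300,:400];o[300:600,:480]=b[:300]
cv2.imwrite("pics/m4.png",o); print(get_obs()["position"])
```

```text
[0.59076464 0.05427637 0.10142776]
```

View pics/m4.png

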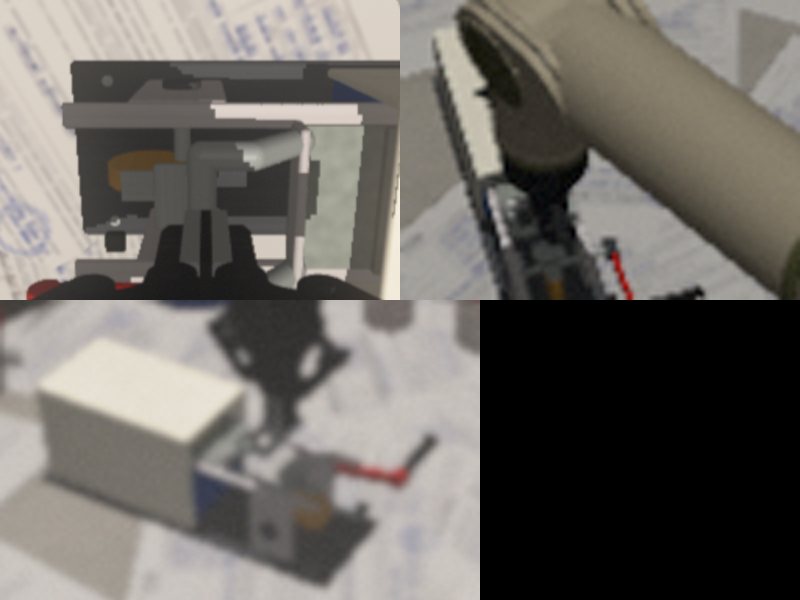

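The wrist crop shows the closed fingers at about (205,210) directly over the line of the bar, whose far end bar is near row 155. So either my height for the bar is off, or its y is. I'll triangulate the bar from the wrist views.

Run:
```python
from h import *
C=cam("wrist");o=get_obs()
Rc=cv2.Rodrigues(C[2])[0];oc=-Rc.T@C[3]
Rt=Ro.from_quat(o["ee_rot"]);oct_=Rt.inv().apply(oc-o["position"]);Rct=Rt.inv().as_matrix()@Rc.T
print("cam in tool",oct_,"axes",np.round(Rct,3).tolist(),"K",C[1][0,0],C[1][:2,2])
tips=np.array(o["position"])+np.array([[0,.011,-.011],[0,-.011,-.011],[0,.011,0]])
print("tips pred px in crop",(proj(C,tips)-[128,96])*1.5625)
for z in(.095,.106,.12):print(z,"bar pred crop",((proj(C,[[.5905,.0555+.027,z],[.5905,.0555-.027,z]])-[128,96])*1.5625).round().tolist())
def ray(pos,q,uv):
    R=Ro.from_quat(q).as_matrix(); return np.array(pos)+R@oct_, R@Rct@np.linalg.inv(C[1])@np.array([*uv,1])
v=[([.58535,.05664,.23937],[.699,.715,0,0]),([.58828,.05239,.1477],[.704,.71,-.002,-.001]),(o["position"],o["ee_rot"])]
far=[(413*.64,243*.64),(413*.64,270*.64),(128+203/1.5625,96+153/1.5625)]
near=[(413*.64,331*.64),(411*.64,388*.64),None]
for pts in(far,near):
    A=np.zeros((3,3));b=np.zeros(3)
    for (p,q),uv in zip(v,pts):
        if uv is None: continue
        a,d=ray(p,q,uv);d/=np.linalg.norm(d);M=np.eye(3)-np.outer(d,d);A+=M;b+=M@a
    print("triang",np.linalg.solve(A,b))
```

```text
cam in tool [ 0.07113111  0.00063246 -0.1531552 ] axes [[0.0, -0.962, -0.272], [1.0, 0.001, -0.0], [0.001, -0.272, 0.962]] K 302.1720833337568 [259.31397081 193.06993174]
tips pred px in crop [[203.97116122 187.42680496]
 [203.30056698 241.66843199]
 [203.88502841 198.37069201]]
0.095 bar pred crop [[204.0, 146.0], [202.0, 283.0]]
0.106 bar pred crop [[204.0, 154.0], [202.0, 299.0]]
0.12 bar pred crop [[204.0, 167.0], [202.0, 323.0]]
triang [0.59055897 0.08469376 0.11335848]
triang [0.59160485 0.026168   0.10266534]
```

>>> apply_moves:
  rows:
    - {"x":0,"y":0,"z":0,"ax":0,"ay":0,"az":0,"gripper":0.7}
    - {"x":0,"y":0,"z":0,"ax":0,"ay":0,"az":0,"gripper":0.7}
    - {"x":1,"y":0,"z":5,"ax":0,"ay":0,"az":0,"gripper":0.7}
    - {"x":0,"y":0,"z":5,"ax":0,"ay":0,"az":0,"gripper":0.7}
    - {"x":0,"y":0,"z":2,"ax":0,"ay":0,"az":0,"gripper":0.7}

```text
clock: 4.1
position: [0.5901, 0.0553, 0.0881]
ee_rot: [0.703, 0.711, -0.0, -0.0]
ft_force: [-0.3, 0.9, -0.4]
grip_width: 0.301
grasp_force: 0.0
```

>>> apply_moves:
  rows:
    - {"x":0,"y":0,"z":0,"ax":0,"ay":0,"az":0,"gripper":1}
    - {"x":0,"y":0,"z":0,"ax":0,"ay":0,"az":0,"gripper":1}
    - {"x":0,"y":0,"z":0,"ax":0,"ay":0,"az":0,"gripper":1}
    - {"x":0,"y":0,"z":0,"ax":0,"ay":0,"az":0,"gripper":1}
    - {"x":0,"y":0,"z":0,"ax":0,"ay":0,"az":0,"gripper":1}

```text
clock: 4.52
position: [0.5897, 0.0552, 0.0886]
ee_rot: [0.703, 0.711, -0.001, -0.001]
ft_force: [-5.9, -0.3, -2.4]
grip_width: 0.091
grasp_force: 39.1
```

>>> apply_moves:
  rows:
    - {"x":0,"y":-8,"z":0,"ax":0,"ay":0,"az":0,"gripper":1}
    - {"x":0,"y":-18,"z":0,"ax":0,"ay":0,"az":0,"gripper":1}
    - {"x":0,"y":-20,"z":0,"ax":0,"ay":0,"az":0,"gripper":1}
    - {"x":0,"y":-20,"z":0,"ax":0,"ay":0,"az":0,"gripper":1}
    - {"x":0,"y":0,"z":0,"ax":0,"ay":0,"az":0,"gripper":1}

```text
clock: 4.93
position: [0.5214, 0.0544, 0.0887]
ee_rot: [0.703, 0.712, -0.001, -0.0]
ft_force: [-2.1, 2.9, -11.9]
grip_width: 0.092
grasp_force: 39.4
```

>>> apply_moves:
  rows:
    - {"x":0,"y":-18,"z":0,"ax":0,"ay":0,"az":0,"gripper":1}
    - {"x":0,"y":-10,"z":0,"ax":0,"ay":0,"az":0,"gripper":1}
    - {"x":0,"y":-5,"z":0,"ax":0,"ay":0,"az":0,"gripper":1}
    - {"x":0,"y":-3,"z":0,"ax":0,"ay":0,"az":0,"gripper":1}
    - {"x":0,"y":0,"z":0,"ax":0,"ay":0,"az":0,"gripper":1}

```text
clock: 5.35
position: [0.4896, 0.0541, 0.0888]
ee_rot: [0.703, 0.711, 0.001, 0.001]
ft_force: [8.8, 1.4, -22.7]
grip_width: 0.093
grasp_force: 39.8
```

>>> apply_moves:
  rows:
    - {"x":0,"y":-3,"z":0,"ax":0,"ay":0,"az":0,"gripper":1}
    - {"x":0,"y":-2,"z":0,"ax":0,"ay":0,"az":0,"gripper":1}
    - {"x":0,"y":0,"z":0,"ax":0,"ay":0,"az":0,"gripper":1}
    - {"x":0,"y":0,"z":0,"ax":0,"ay":0,"az":0,"gripper":1}

```text
clock: 5.68
position: [0.4893, 0.0542, 0.0892]
ee_rot: [0.703, 0.711, 0.005, 0.003]
ft_force: [34.1, 2.9, -45.0]
grip_width: 0.093
grasp_force: 38.6
```

>>> apply_moves:
  rows:
    - {"x":0,"y":5,"z":0,"ax":0,"ay":0,"az":0,"gripper":1}
    - {"x":0,"y":0,"z":0,"ax":0,"ay":0,"az":0,"gripper":0.7}
    - {"x":0,"y":0,"z":0,"ax":0,"ay":0,"az":0,"gripper":0.7}
    - {"x":0,"y":0,"z":0,"ax":0,"ay":0,"az":0,"gripper":0.7}
    - {"x":0,"y":0,"z":0,"ax":0,"ay":0,"az":0,"gripper":0.7}

```text
clock: 6.1
position: [0.4891, 0.0541, 0.0899]
ee_rot: [0.703, 0.711, 0.0, 0.001]
ft_force: [-0.2, 0.8, -0.2]
grip_width: 0.295
grasp_force: 0.0
```

>>> apply_moves:
  rows:
    - {"x":0,"y":0,"z":-15,"ax":0,"ay":0,"az":0,"gripper":0.7}
    - {"x":0,"y":0,"z":-25,"ax":0,"ay":0,"az":0,"gripper":0.7}
    - {"x":0,"y":0,"z":-35,"ax":0,"ay":0,"az":0,"gripper":0.6}
    - {"x":-15,"y":0,"z":-35,"ax":0,"ay":0,"az":0,"gripper":0.5}
    - {"x":-35,"y":5,"z":0,"ax":0,"ay":0,"az":0,"gripper":0.5}

```text
clock: 6.52
position: [0.4969, 0.0088, 0.2066]
ee_rot: [0.7, 0.714, 0.004, 0.004]
ft_force: [2.0, -0.2, 0.7]
grip_width: 0.502
grasp_force: 0.0
```

>>> apply_moves:
  rows:
    - {"x":-15,"y":0,"z":0,"ax":0,"ay":0,"az":0,"gripper":0.5}
    - {"x":0,"y":0,"z":0,"ax":0,"ay":0,"az":0,"gripper":0.5}
    - {"x":0,"y":0,"z":0,"ax":0,"ay":0,"az":0,"gripper":0.5}

```text
clock: 6.77
position: [0.4944, -0.0115, 0.1996]
ee_rot: [0.704, 0.711, 0.0, 0.0]
ft_force: [0.7, 1.2, 0.3]
grip_width: 0.503
grasp_force: 0.0
```

```bash
sed -i 's/^P=.*/P=np.array([.6255,.0560,.012])/' h.py
python3 - <<'E'
from h import *
o=get_obs();print(o["position"],o["ee_rot"],o["ft_force"],o["grip_width"])
C=cam("wrist"); cv2.imwrite("pics/w5.png",cv2.resize(C[0],(800,600),interpolation=cv2.INTER_CUBIC))
print((proj(C,st(P,[[-.135,-.027,.106],[-.135,.027,.106],[-.114,-.077,.048],[-.114,-.127,.048]]))*800/512).round())
E
```

```text
[ 0.49439904 -0.01149286  0.19955551] [7.03554773e-01 7.10640951e-01 6.64304371e-05 3.40510400e-04] [0.74702312 1.1712805  0.27099819] 0.5026808885023324
[[398. 232.]
 [397. 122.]
 [431. 296.]
 [430. 365.]]
```

View pics/w5.png

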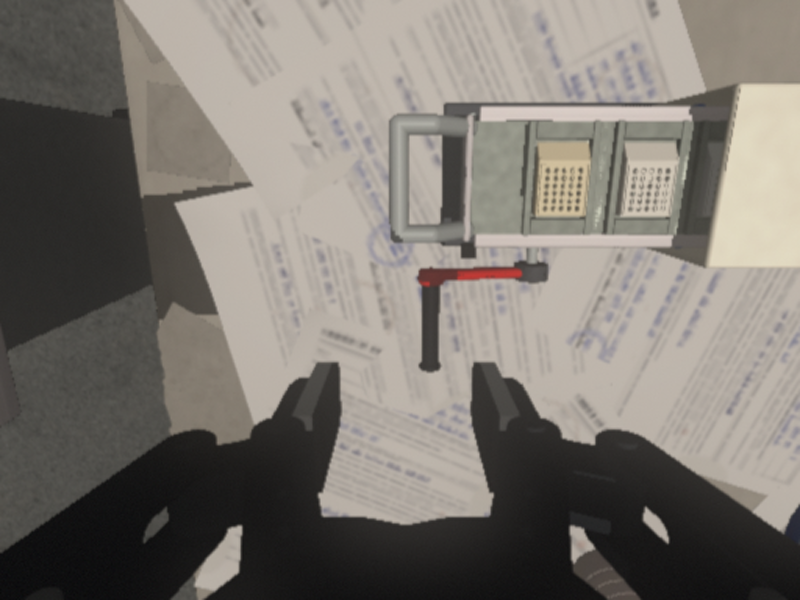

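The tray is out with the beige cassette in the front pocket, and the lever is still down. The peg runs along column 430 from row 290 to 366, matching the prediction. Next I'll go down over it.

>>> apply_moves:
  rows:
    - {"x":-20,"y":10,"z":20,"ax":0,"ay":0,"az":0,"gripper":0.5}
    - {"x":-16,"y":8,"z":25,"ax":0,"ay":0,"az":0,"gripper":0.5}
    - {"x":0,"y":0,"z":30,"ax":0,"ay":0,"az":0,"gripper":0.5}
    - {"x":0,"y":0,"z":25,"ax":0,"ay":0,"az":0,"gripper":0.5}
    - {"x":0,"y":0,"z":15,"ax":0,"ay":0,"az":0,"gripper":0.5}

```text
clock: 7.23
position: [0.5115, -0.0452, 0.0815]
ee_rot: [0.702, 0.712, -0.001, -0.001]
ft_force: [-0.0, 0.1, 0.3]
grip_width: 0.501
grasp_force: 0.0
```

>>> apply_moves:
  rows:
    - {"x":0,"y":0,"z":15,"ax":0,"ay":0,"az":0,"gripper":0.5}
    - {"x":0,"y":0,"z":15,"ax":0,"ay":0,"az":0,"gripper":0.5}
    - {"x":0,"y":0,"z":15,"ax":0,"ay":0,"az":0,"gripper":0.5}
    - {"x":0,"y":0,"z":13,"ax":0,"ay":0,"az":0,"gripper":0.5}
    - {"x":0,"y":0,"z":0,"ax":0,"ay":0,"az":0,"gripper":0.5}

```text
clock: 7.65
position: [0.5113, -0.0454, 0.0239]
ee_rot: [0.702, 0.712, -0.001, -0.002]
ft_force: [-1.0, 0.6, -0.9]
grip_width: 0.501
grasp_force: 0.0
```

>>> apply_moves:
  rows:
    - {"x":0,"y":0,"z":0,"ax":0,"ay":0,"az":0,"gripper":0.7}
    - {"x":0,"y":0,"z":0,"ax":0,"ay":0,"az":0,"gripper":1}
    - {"x":0,"y":0,"z":0,"ax":0,"ay":0,"az":0,"gripper":1}
    - {"x":0,"y":0,"z":0,"ax":0,"ay":0,"az":0,"gripper":1}
    - {"x":0,"y":0,"z":0,"ax":0,"ay":0,"az":0,"gripper":1}

```text
clock: 8.07
position: [0.5119, -0.0464, 0.0268]
ee_rot: [0.703, 0.711, -0.001, -0.0]
ft_force: [-6.8, 1.8, 3.6]
grip_width: 0.119
grasp_force: 39.3
```

>>> apply_moves:
  rows:
    - {"x":0,"y":2.4,"z":-9.5,"ax":0,"ay":0,"az":0,"gripper":1}
    - {"x":0,"y":3.6,"z":-9.1,"ax":0,"ay":0,"az":0,"gripper":1}
    - {"x":0,"y":4.9,"z":-8.4,"ax":0,"ay":0,"az":0,"gripper":1}
    - {"x":0,"y":6,"z":-7.7,"ax":0,"ay":0,"az":0,"gripper":1}
    - {"x":0,"y":0,"z":0,"ax":0,"ay":0,"az":0,"gripper":1}
  newtons: 60

```text
clock: 8.48
position: [0.5305, -0.0463, 0.0635]
ee_rot: [0.703, 0.711, -0.0, 0.0]
ft_force: [-11.4, 0.6, 5.6]
grip_width: 0.11
grasp_force: 59.9
```

>>> apply_moves:
  rows:
    - {"x":0,"y":7,"z":-6.8,"ax":0,"ay":0,"az":0,"gripper":1}
    - {"x":0,"y":7.9,"z":-5.7,"ax":0,"ay":0,"az":0,"gripper":1}
    - {"x":0,"y":8.6,"z":-4.6,"ax":0,"ay":0,"az":0,"gripper":1}
    - {"x":0,"y":9.2,"z":-3.3,"ax":0,"ay":0,"az":0,"gripper":1}
    - {"x":0,"y":0,"z":0,"ax":0,"ay":0,"az":0,"gripper":1}

```text
clock: 8.9
position: [0.5641, -0.0458, 0.0831]
ee_rot: [0.703, 0.711, 0.001, 0.001]
ft_force: [-5.6, 0.1, 5.8]
grip_width: 0.117
grasp_force: 59.9
```

>>> apply_moves:
  rows:
    - {"x":0,"y":9.5,"z":-2,"ax":0,"ay":0,"az":0,"gripper":1}
    - {"x":0,"y":9.7,"z":-0.7,"ax":0,"ay":0,"az":0,"gripper":1}
    - {"x":0,"y":0,"z":0,"ax":0,"ay":0,"az":0,"gripper":1}
    - {"x":0,"y":0,"z":0,"ax":0,"ay":0,"az":0,"gripper":1}
    - {"x":0,"y":0,"z":0,"ax":0,"ay":0,"az":0,"gripper":1}

```text
clock: 9.32
position: [0.5818, -0.0456, 0.0851]
ee_rot: [0.703, 0.711, 0.0, 0.001]
ft_force: [-2.8, 2.2, 6.1]
grip_width: 0.108
grasp_force: 59.9
```

Run:
```python
from h import *
o=get_obs();print({k:np.round(o[k],4).tolist() for k in("clock","position","ft_force","grip_width","grasp_force")})
W=cam("wrist");S=cam("side");T=cam("top")
o=np.zeros((600,800,3),np.uint8);o[:300,:400]=cv2.resize(W[0],(400,300));o[:300,400:]=crop(T[0],225,125,100,75,4)
o[300:,:450]=crop(S[0],190,150,75,50,6);o[300:,450:]=crop(W[0],200,80,175,150,2)
cv2.imwrite("pics/m6.png",o)
```

```text
{'clock': 9.3167, 'position': [0.5818, -0.0456, 0.0851], 'ft_force': [-2.8011, 2.2452, 6.1268], 'grip_width': 0.1082, 'grasp_force': 59.888}
```

View pics/m6.png

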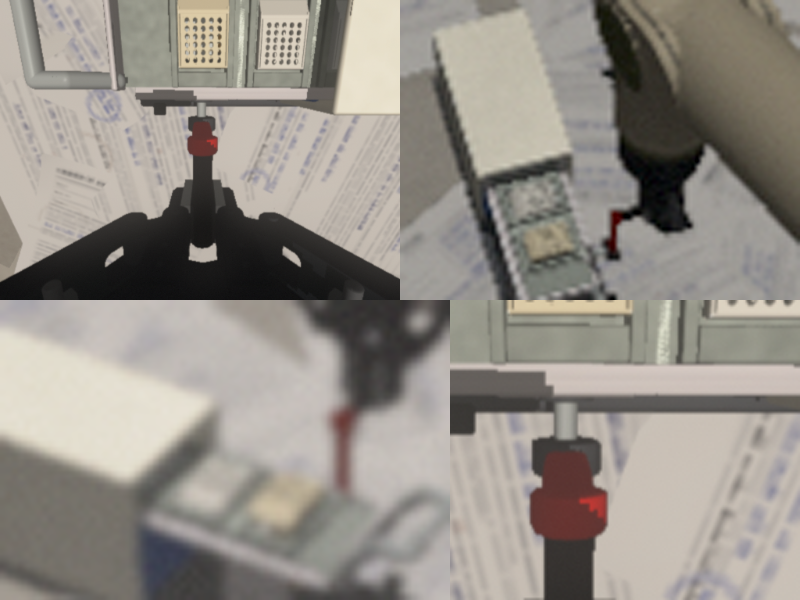

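The lever stands upright: the hub is at column 566 and the grip at 568, which is the camera's centre column. The cassette sits level and raised in the tray, and the travel matches the nominal 69/58 mm. I'm handing in.

```bash
python3 -c "
from workcell import *
print(hand_in())"
```

```text
the job is handed in; nothing more can be done
None
```

I handed the job in at about 9.5 s with the tray pulled to its stop and the gripper holding the red lever upright by its black grip at 60 N, so the beige cassette is raised. No verdict came back from the hand-in, and I judged the tray, lever and cassette from the measured arm travel and the last camera views.

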